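# Free the drying peg and hang the washed cup on it

### The job

The washed steel cup lying on its side in the little wire rest has to dry upside down on the wooden drying peg, but a dry pastry ring is still hanging there. First lift the ring off the peg and lay it flat in the shallow square metal tray; then turn the cup mouth down over the peg and lower it in your grip, without dropping it, until its rim sits flat all round on the wooden base, and let go. Leave the jar, the skewer box, the bowl and the spoon where they are.

Things in the scene. Friction and masses are not known exactly. Their poses are not given: they have to be found in the camera images.
- stand: Drying peg, fixed: round wooden base, 100 mm across and 12 mm thick, with one upright wooden peg in its centre, 30 mm thick, narrowing over its last 12 mm to 20 mm; its tip is 67 mm above the table. Origin: centre of the underside, on the table; z up along the peg.
- stand_seat (a point): Point on the peg's axis at the level of the top face of the wooden base (12 mm above the table): where the centre of the cup's mouth must come to lie.
- ring: Loose steel pastry ring, a plain round band open at both ends: 58 mm outside, 50 mm inside diameter, 30 mm high, 70 g. At the start it lies flat on the wooden base, around the peg and not quite centred. Origin: centre of its lower face; z along its axis, up at the start.
- tray: Shallow square aluminium tray, fixed, 170 x 170 mm outside, rim 18 mm high, walls and floor 4 mm thick, empty. Origin: centre of its underside; z up, x and y along its sides.
- rest: Wire cup rest, fixed: grey foot plate 120 x 70 x 8 mm with two steel rods 8 mm thick, 32 mm apart, sloping down 15 degrees along the rest's +x, and a low upright stop strip at their lower end. It carries the lying cup from below; nothing stands beside or above the cup. Origin: centre of the underside; the middle of the lying cup is 62 mm above it.
- cup: Loose straight-sided steel cup without handle: 54 mm outside diameter, 80 mm long, walls 3 mm, bottom 5 mm (inside 48 mm across and 75 mm deep), about 140 g. Origin: centre of the outer face of its closed bottom; z along its axis from the bottom to the mouth. At the start it lies in the rest with its mouth pointing along the rest's +x, roughly away from the robot, and 15 degrees below level.
- cup_rim (a point): Centre of the cup's mouth, in the plane of its rim, 80 mm from the cup's origin along its z.
- jar: Bystander: amber glass jar with red lid, 72 mm across, 110 mm high, origin at the centre of its underside.
- skewer_box: Bystander: dark wooden open box with bamboo skewers, 70 x 100 x 55 mm, skewers to 91 mm, origin at the centre of its underside.
- bowl: Bystander: white china bowl, 110 mm across, 45 mm high, origin at the centre of its underside.
- spoon: Bystander: wooden spoon lying flat on the table, along its x.
Mind the look-alikes: they are no part of the job. What is shaped like the cup but turquoise or yellow is not meant.

How it is judged:
On the way, in this order (a step that is already met when the one before it is completed fails the run):
1. the ring lies flat in the tray, let go (x of ring in the frame of tray between -0.054 and 0.054 m and y of ring in the frame of tray between -0.054 and 0.054 m and height (world z) of ring below 0.042 m and (angle between ring's own z axis and vertical below 0.1 rad or angle between ring's own z axis and vertical above 3.04 rad) and linear speed of ring below 0.03 m/s and contact force between the fingers and ring below 0.3 N), for 0.2 s.
2. the cup, still gripped, is lowered mouth down over the peg to within 12 mm of the base (horizontal distance between cup_rim and stand_seat below 0.012 m and z of cup_rim in the frame of stand_seat below 0.012 m and angle between cup's own z axis and vertical above 2.9 rad and contact force between the fingers and cup above 1 N), for 0.1 s.
At the end, for the whole second after the job is handed in: The cup stands mouth down over the peg, its rim within 4 mm of the base's top face and within 12 mm of the peg's axis, upright within 0.08 rad, and the ring lies flat (within 0.1 rad, either way up) in the tray, its centre within 54 mm of the tray's centre along each side; both let go and at rest (horizontal distance between cup_rim and stand_seat below 0.012 m and z of cup_rim in the frame of stand_seat below 0.004 m and angle between cup's own z axis and vertical above 3.06 rad and linear speed of each of cup, ring below 0.03 m/s and x of ring in the frame of tray between -0.054 and 0.054 m and y of ring in the frame of tray between -0.054 and 0.054 m and height (world z) of ring below 0.042 m and (angle between ring's own z axis and vertical below 0.1 rad or angle between ring's own z axis and vertical above 3.04 rad)); the robot touches nothing.
It fails at once if the jar is moved by more than 30 mm or knocked over (distance of jar from where it was at the start of the episode above 0.03 m or angle between jar's own z axis and vertical above 0.5 rad).
It fails at once if the skewer box is moved by more than 30 mm or knocked over (distance of skewer_box from where it was at the start of the episode above 0.03 m or angle between skewer_box's own z axis and vertical above 0.5 rad).
It fails at once if the bowl is moved by more than 30 mm or knocked over (distance of bowl from where it was at the start of the episode above 0.03 m or angle between bowl's own z axis and vertical above 0.5 rad).
It fails at once if the spoon is moved by more than 30 mm (distance of spoon from where it was at the start of the episode above 0.03 m).
It also fails if it takes over 54 s, if anything falls off the work surface, if the arm or the gripper's body presses on something with over 40 N, if the wrist force passes 120 N, or if a joint passes its speed limit or range.

### The arm

A 7-joint arm with a two-finger parallel gripper is mounted at the origin on the work surface. World frame = base frame: x ahead of the robot, y to its left, z up, the work surface at z = 0. Lengths are in m, angles in rad, forces in N, time in s.
With the tool pointing down it reaches from about 0.425 to 0.875 m from the base axis. Payload 4.7 kg.
Tool frame: the origin (TCP) lies midway between the tips of the shut fingers; the grasp point (between the pads) lies 19 mm behind it; z points along the fingers, y is the line along which they close (so a half turn about z gives the same grasp; the last joint's range is limited). The gripper opens to 87 mm and grips with 3 to 60 N. Pads are 19 mm wide; open, the fingers measure 117 mm over their backs; the gripper's body (75 mm by 190 mm) begins 51 mm behind the grasp point.
Start: joints at [-1.324, 0.321, -0.07, 1.45, 0.023, 1.371, -0.057], TCP at [0.15, 0.632, 0.223] pointing down, gripper open.
Joint ranges: [-2.86, 2.86], [-0.3, 2.09], [-1.38, 1.24], [0.06, 2.45], [-1.56, 4.7], [0.09, 2.05], [-2.69, 2.69]. Speed limits (rad/s): [2.57, 2.57, 3.14, 3.14, 3.14, 3.14, 3.14].

### API

Orientations are given as a rotation vector (axis times angle).
In Python, from bench import ctrl gives the robot as it stands. The module is installed in compiled form; this text tells all that it offers.
- The arm moves only by the tool carry_out, never from a script. Its argument "steps" is a list of rows, each a list of 7 numbers: the turn, a rotation vector about the world's x, y, z in degrees, then the shift along the world's x, y, z in cm, then the opening, from 0 (shut) to 1 (fully open). A call has 1 to 12 rows; each row is the pose to reach, as a shift and turn from the pose commanded when the call began; what a row does not reach only later rows make up. A row lasts 1/10 s, in which the tool goes at most 50 mm and 8.59 degrees, less where a joint would pass 70% of its speed; a pose out of reach is approached as far as the arm can. A call with a gripper value outside its range is refused whole. The fingers move at their own pace and stop on an object; "squeeze" is the grip in N (left out, the last holds). Time passes only in rows, so rows that repeat a pose let the fingers close. It gives the time, the measured TCP pose, the force, the opening and the grip force at its end, in the units of the state.
- ctrl.get_state(): the state, without advancing time (a new reading comes with each control period).
- ctrl.get_image(name): name is "side" or "top"; returns a dict with "pixels" (480x640x3 uint8, red, green, blue), "camera_matrix" (3x3 intrinsics, pixels), "cam_to_world" (4x4, takes a point from camera to world coordinates). Camera axes: x right, y down, z forward; pixel columns grow to the right and rows downward; lengths in m; the calibration is good to about 2 mm. A picture is of the moment at which its call begins. There is no depth.
- ctrl.close_job(): hands the job in; it is judged then, once.
The state is a dict: "time": time; "joint_positions": joint angles; "qd": joint speeds; "joint_torque": joint torques, N m; "position": TCP position; "tool_rot": TCP orientation; "ft_force": force on the tool from outside, world axes, zero at the start; "torque": the same for the moment, N m; "grip_width": opening from 0.0 (shut) to 1.0 (fully open); "grip_force": force on a finger pad.
Only numpy, scipy, OpenCV 4.12 (cv2) and the standard library are available. Lean on these libraries where they do the work, as an engineer would, in place of code of your own. Each camera call takes 0.05 s, during which the arm holds its last target. There are 200 camera calls.

## Working session

There is one attempt and no reset: what is moved stays moved. The work goes in short steps, Python scripts to look and compute and a tool call to move; the robot and the scene stay as the last step left them, time stands still between calls to the robot, and variables do not carry over. Pictures are saved under pics/ and viewed, at most 10 in all, crops included, and the job is handed in when it is done.

Besides the shell and the picture viewer there is one more tool, called as a command line: name --pt "numbers of a row" for each row, then --argument value for the rest. carry_out: Moves the arm, as the interface text tells. Its arguments: {"type":"object","properties":{"steps":{"type":"array","items":{"type":"array","items":{"type":"number"}}},"squeeze":{"type":"number"}},"required":["steps"]}

```bash
mkdir -p pics; cat > h.py <<'E'
import numpy as np, cv2
from bench import ctrl
def grab(n,f=None):
    d=ctrl.get_image(n)
    if f: cv2.imwrite('pics/'+f,d['pixels'][:,:,::-1])
    return d
def ray(d,u,v):
    K=np.array(d['camera_matrix']);T=np.array(d['cam_to_world'])
    r=T[:3,:3]@np.linalg.solve(K,[u,v,1.]);return T[:3,3],r/np.linalg.norm(r)
def onz(d,u,v,z):
    o,r=ray(d,u,v);return o+r*(z-o[2])/r[2]
def proj(d,p):
    K=np.array(d['camera_matrix']);T=np.array(d['cam_to_world'])
    c=K@(T[:3,:3].T@(np.array(p)-T[:3,3]));return c[:2]/c[2]
def tri(d1,p1,d2,p2):
    o1,r1=ray(d1,*p1);o2,r2=ray(d2,*p2)
    t=np.linalg.lstsq(np.c_[r1,-r2],o2-o1,rcond=None)[0]
    a,b=o1+t[0]*r1,o2+t[1]*r2;return (a+b)/2,np.linalg.norm(a-b)
E
python3 - <<'E'
from h import *
for n in('top','side'):
    d=grab(n,n+'0.png');print(n,np.round(d['camera_matrix'],1).tolist(),np.round(d['cam_to_world'],3).tolist())
s=ctrl.get_state();print(s)
E
```

```text
top [[527.5, 0.0, 318.9], [0.0, 527.5, 239.2], [0.0, 0.0, 1.0]] [[0.028, -0.996, 0.08, 0.431], [-1.0, -0.029, -0.006, 0.007], [0.008, -0.079, -0.997, 1.497], [0.0, 0.0, 0.0, 1.0]]
side [[549.3, 0.0, 316.1], [0.0, 549.3, 237.8], [0.0, 0.0, 1.0]] [[0.973, -0.129, 0.191, 0.331], [-0.23, -0.554, 0.8, -1.001], [0.003, -0.823, -0.569, 0.787], [0.0, 0.0, 0.0, 1.0]]
{'time': 0.1, 'joint_positions': array([-1.32388618,  0.32174444, -0.07009285,  1.45155164,  0.02258914,
        1.37081356, -0.05691742]), 'qd': array([-0.00097262, -0.00111353, -0.00012696, -0.00546526,  0.00133214,
        0.00050845, -0.00092922]), 'joint_torque': array([-2.76971859e-04, -4.92574096e+01, -4.05866643e-01, -3.13393021e+01,
       -6.42003911e-02,  3.96299665e-02,  7.15288547e-05]), 'position': array([0.1498865 , 0.6319676 , 0.22157452]), 'tool_rot': array([-3.64833013e-01, -3.12021442e+00,  2.71093628e-03]), 'ft_force': array([-0.03399707,  0.03312111, -0.31373502]), 'torque': array([ 0.04504539, -0.04832444, -0.01507764]), 'grip_force': 0.0, 'grip_width': 1.0039207809735122}
```

View pics/top0.png

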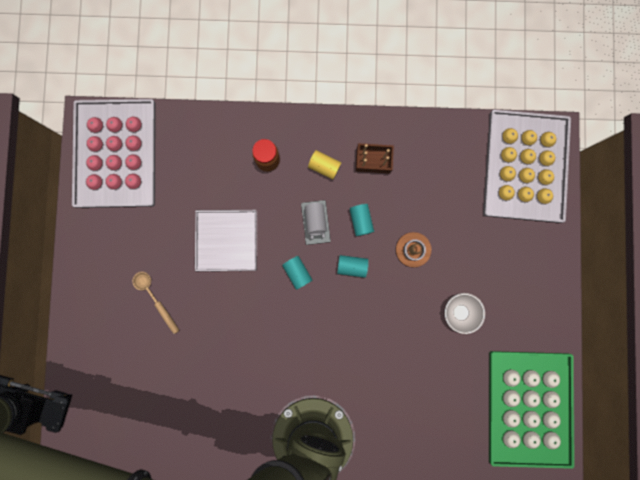

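View pics/side0.png

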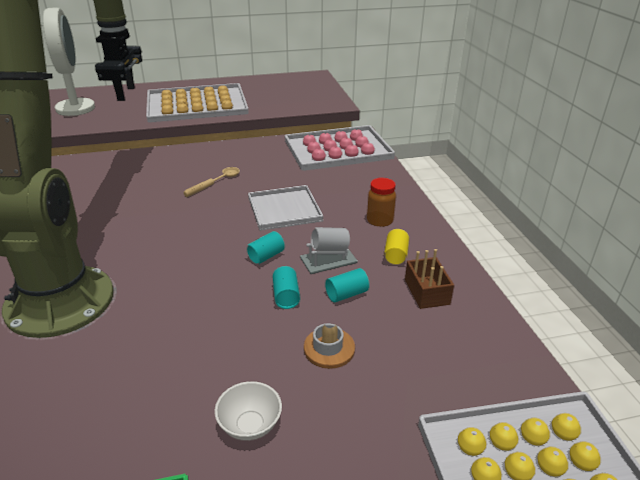

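The steel cup is the grey one in the rest, at top (317,217) and side (329,240). The look-alikes are turquoise, at top (361,219), (353,267) and (296,272), and yellow at (324,165). Only the grey one lies on rods. The stand and ring are at top (414,250), the tray at (226,241). I'll confirm the cup with an enlarged crop and measure at the same time.

```bash
cat > m.py <<'E'
from h import *
t=grab('top');s=grab('side')
def crop(d,x,y,w,h,f): return cv2.resize(d['pixels'][y:y+h,x:x+w,::-1],None,fx=f,fy=f,interpolation=cv2.INTER_CUBIC)
a=np.hstack([crop(t,290,190,50,60,8),crop(t,390,225,50,60,8)][0:2])
b=np.hstack([crop(s,300,220,64,60,6),crop(s,300,315,64,60,6)])
c=np.zeros((480+0,800,3),np.uint8);c[:a.shape[0],:a.shape[1]]=a
cv2.imwrite('pics/ctop.png',c);cv2.imwrite('pics/cside.png',b)
hsv=cv2.cvtColor(t['pixels'],cv2.COLOR_RGB2HSV)
def show(d,box,lo,hi,name):
    h=cv2.cvtColor(d['pixels'],cv2.COLOR_RGB2HSV);m=cv2.inRange(h,lo,hi)
    x,y,w,g=box;k=np.zeros_like(m);k[y:y+g,x:x+w]=m[y:y+g,x:x+w]
    cs,_=cv2.findContours(k,cv2.RETR_EXTERNAL,cv2.CHAIN_APPROX_NONE);c=max(cs,key=cv2.contourArea)
    r=cv2.minAreaRect(c);e=cv2.fitEllipse(c);print(name,'area',cv2.contourArea(c),'rect',np.round(r[0],1),np.round(r[1],1),round(r[2],1),'ell',np.round(e[0],1),np.round(e[1],1));return c,r,e
c,r,e=show(t,(385,220,60,60),(5,100,60),(20,255,255),'stand top');print(onz(t,*e[0],.012))
c,r,e=show(s,(295,310,70,60),(5,100,60),(20,255,255),'stand side');print(onz(s,*e[0],.008))
c,r,e=show(t,(185,200,80,80),(0,0,130),(180,60,255),'tray');print(onz(t,*r[0],.016));print([onz(t,*p,.018)[:2].round(4).tolist() for p in cv2.boxPoints(r)])
for u,v in((317,217),(329,205),(316,239),(310,237),(414,250)):print(u,v,hsv[v,u],onz(t,u,v,.06).round(3))
for n,u,v,z in(('yellow',324,165,.05),('box',374,158,.07),('jar',265,153,.11),('bowl',464,314,.04),('tq1',361,219,.05),('tq2',353,267,.05),('tq3',296,272,.05)):print(n,onz(t,u,v,z).round(3))
E
python3 m.py
```

```text
stand top area 940.0 rect [413.5 249. ] [34. 35.] 90.0 ell [413.1 249.3] [34.3 34.9]
[ 0.52860097 -0.26881951  0.012     ]
stand side area 850.5 rect [329.1 349.7] [36.5 50.3] 88.2 ell [328.9 347.6] [39. 48.]
[ 0.5306334  -0.27381017  0.008     ]
tray area 3636.5 rect [225.5 239.5] [61. 61.] 90.0 ell [225.2 239.8] [70.6 71.7]
[0.54076456 0.26055021 0.016     ]
[[0.6243, 0.3497], [0.6294, 0.1779], [0.4576, 0.1714], [0.4527, 0.3417]]
317 217 [160   5 163] [0.607 0.005 0.06 ]
329 205 [176  56 109] [ 0.641 -0.027  0.06 ]
316 239 [ 80   5 143] [0.546 0.006 0.06 ]
310 237 [135   5 107] [0.551 0.023 0.06 ]
414 250 [ 13 127 135] [ 0.524 -0.262  0.06 ]
yellow [ 0.754 -0.01   0.05 ]
box [ 0.773 -0.147  0.07 ]
jar [0.768 0.149 0.11 ]
bowl [ 0.353 -0.406  0.04 ]
tq1 [ 0.606 -0.116  0.05 ]
tq2 [ 0.473 -0.097  0.05 ]
tq3 [0.455 0.058 0.05 ]
```

View pics/ctop.png

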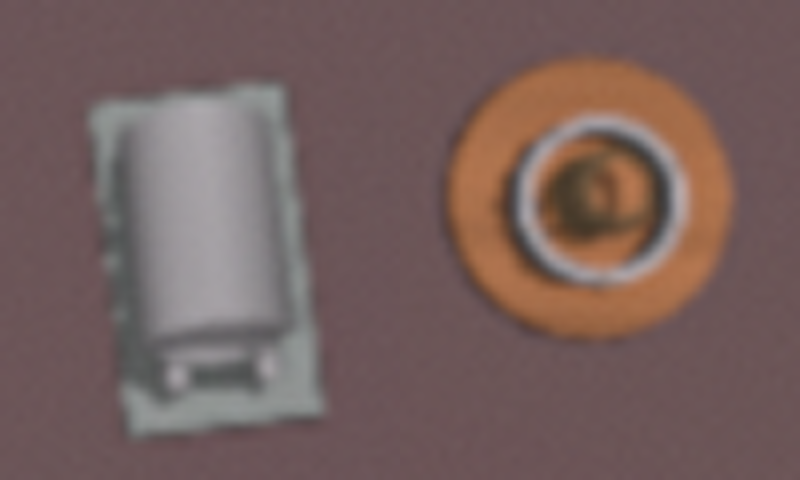

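View pics/cside.png

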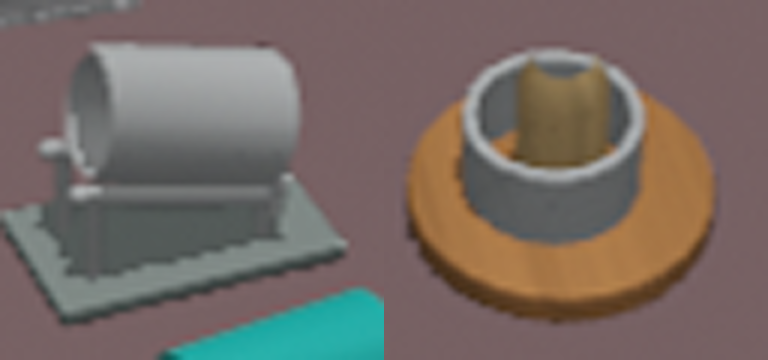

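The crops confirm it: the grey steel cup (crop 205,215) lies on the rods. The ring (crop 600,200) sits around the peg, slightly off the base centre at (590,197). Next I'll measure the rest axis, the cup and the ring.

```bash
python3 - <<'E'
from h import *
t=grab('top');s=grab('side')
h=cv2.cvtColor(t['pixels'],cv2.COLOR_RGB2HSV)
def big(m,x,y,w,g):
    k=np.zeros_like(m);k[y:y+g,x:x+w]=m[y:y+g,x:x+w]
    return max(cv2.findContours(k,cv2.RETR_EXTERNAL,cv2.CHAIN_APPROX_NONE)[0],key=cv2.contourArea)
m=cv2.inRange(h,(0,0,60),(180,45,255))
c=big(m,292,192,48,58);r=cv2.minAreaRect(c);print('rest',r)
P=[onz(t,*p,.008)[:2] for p in cv2.boxPoints(r)];print(np.round(P,4).tolist());ctr=np.mean(P,0);print('rest centre',ctr)
e=[P[i]-P[i-1] for i in range(4)];l=max(e,key=np.linalg.norm);l=l*np.sign(l[0]);print('len',[np.linalg.norm(x) for x in e],'axis deg',np.degrees(np.arctan2(l[1],l[0])))
# bright cup
m2=cv2.inRange(h,(140,0,120),(180,30,255));c=big(m2,300,198,34,38);r=cv2.minAreaRect(c);print('cup',r);
print(onz(t,*r[0],.085))
m3=cv2.inRange(h,(0,0,110),(180,70,255));c=big(m3,398,232,34,36);e=cv2.fitEllipse(c);print('ring',e,onz(t,*e[0],.042))
# ring top rim in side crop centre (552-384,115)/6
print('ring side',onz(s,300+168/6,315+115/6,.042))
for n,p in(('cup top-mid',[*ctr,.062]),):print(n,proj(t,p),proj(s,p))
E
```

```text
rest ((315.3769226074219, 222.01539611816406), (43.536190032958984, 26.791501998901367), 82.87498474121094)
[[0.6542, 0.0565], [0.666, -0.0189], [0.5431, -0.0375], [0.5315, 0.0374]]
rest centre [0.59867843 0.00938087]
len [np.float64(0.1242260232392375), np.float64(0.0763075260217315), np.float64(0.12434141771708627), np.float64(0.07581646905534839)] axis deg 8.622669908185193
cup ((315.29266357421875, 216.63412475585938), (27.82874870300293, 16.123003005981445), 83.6598129272461)
[0.60437974 0.00988577 0.085     ]
ring ((414.8039855957031, 249.52822875976562), (20.257768630981445, 20.829792022705078), 149.73228454589844) [ 0.52615926 -0.26785241  0.042     ]
ring side [ 0.52886466 -0.27125193  0.042     ]
cup top-mid [315.4051867  219.73420936] [327.36508193 238.85781826]
```

carry_out --pt "0 0 0 35 -33 0 1" --pt "0 0 0 35 -33 0 1" --pt "0 0 0 35 -33 0 1" --pt "0 0 0 35 -33 0 1" --pt "0 0 0 35 -33 0 1" --pt "0 0 0 35 -33 0 1" --pt "0 0 0 35 -33 0 1" --pt "0 0 0 35 -33 0 1" --pt "0 0 0 35 -33 0 1" --pt "0 0 0 35 -33 0 1" --pt "0 0 0 35 -33 0 1" --pt "0 0 0 35 -33 0 1" --squeeze 15

```text
time: 1.5
position: [0.5002, 0.3021, 0.2225]
tool_rot: [-0.368, -3.12, -0.001]
ft_force: [-0.1, 0.5, -0.1]
grip_width: 1.003
grip_force: 0.0
```

carry_out --pt "0 0 0 2.8 -57.1 -8 1" --pt "0 0 0 2.8 -57.1 -8 1" --pt "0 0 0 2.8 -57.1 -8 1" --pt "0 0 0 2.8 -57.1 -8 1" --pt "0 0 0 2.8 -57.1 -8 1" --pt "0 0 0 2.8 -57.1 -8 1" --pt "0 0 0 2.8 -57.1 -8 1" --pt "0 0 0 2.8 -57.1 -8 1" --pt "0 0 0 2.8 -57.1 -8 1" --pt "0 0 0 2.8 -57.1 -8 1" --pt "0 0 0 2.8 -57.1 -8 1" --pt "0 0 0 2.8 -57.1 -8 1"

```text
time: 2.7
position: [0.5277, -0.2709, 0.1421]
tool_rot: [-0.366, -3.12, 0.002]
ft_force: [0.2, 0.0, 0.6]
grip_width: 1.001
grip_force: 0.0
```

carry_out --pt "0 0 0 0 0.1 -5 1" --pt "0 0 0 0 0.1 -9 1" --pt "0 0 0 0 0.1 -11 1" --pt "0 0 0 0 0.1 -12.4 1" --pt "0 0 0 0 0.1 -12.4 1" --pt "0 0 0 0 0.1 -12.4 1"

```text
time: 3.3
position: [0.5291, -0.267, 0.0194]
tool_rot: [0.363, 3.119, 0.0]
ft_force: [0.3, -0.4, -0.2]
grip_width: 1.005
grip_force: 0.0
```

```bash
python3 - <<'E'
from h import *
s=grab('side');t=grab('top')
a=cv2.resize(s['pixels'][270:400,250:420,::-1],None,fx=3,fy=3)
b=cv2.resize(t['pixels'][210:340,350:420,::-1],None,fx=3,fy=3)
cv2.imwrite('pics/g1.png',np.hstack([a,b]));print(ctrl.get_state()['position'],ctrl.get_state()['ft_force'])
E
```

```text
[ 0.52946018 -0.26767529  0.02027823] [ 0.06465615 -0.78327227  0.37488878]
```

View pics/g1.png

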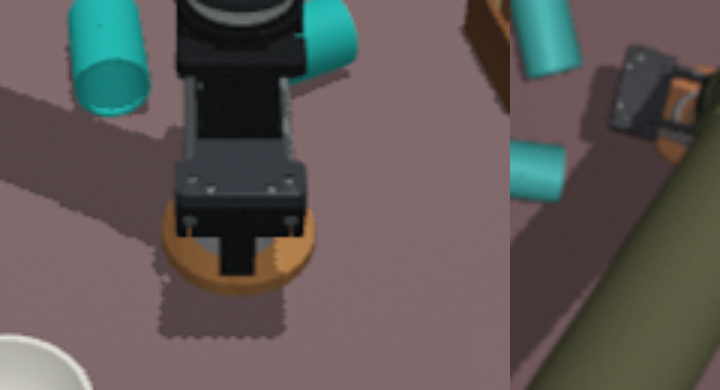

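The gripper straddles the ring, with the near finger in front of it at crop (238,250), above the base. I'll close and lift.

carry_out --pt "0 0 0 0 0 0 0.5" --pt "0 0 0 0 0 0 0.5" --pt "0 0 0 0 0 0 0.5" --pt "0 0 0 0 0 0 0.5" --pt "0 0 0 0 0 0 0.5" --pt "0 0 0 0 0 0 0.5" --pt "0 0 0 0 0 0 0.5" --pt "0 0 0 0 0 0 0.5"

```text
time: 4.2
position: [0.528, -0.2675, 0.0187]
tool_rot: [0.365, 3.12, 0.0]
ft_force: [-0.5, 0.3, 1.9]
grip_width: 0.656
grip_force: 15.0
```

carry_out --pt "0 0 0 0 0 2 0.5" --pt "0 0 0 0 0 4 0.5" --pt "0 0 0 0 0 7 0.5" --pt "0 0 0 0 0 10 0.5" --pt "0 0 0 0 0 14 0.5" --pt "0 0 0 0 0 16 0.5" --pt "0 0 0 0 0 16 0.5"

```text
time: 4.9
position: [0.5298, -0.2687, 0.1819]
tool_rot: [0.364, 3.114, -0.002]
ft_force: [0.1, -0.7, -0.9]
grip_width: 0.659
grip_force: 15.0
```

carry_out --pt "0 0 0 0.1 5 0 0.5" --pt "0 0 0 0.2 10 0 0.5" --pt "0 0 0 0.4 15 0 0.5" --pt "0 0 0 0.6 20 0 0.5" --pt "0 0 0 0.7 25 0 0.5" --pt "0 0 0 0.8 30 0 0.5" --pt "0 0 0 0.9 35 0 0.5" --pt "0 0 0 1 40 0 0.5" --pt "0 0 0 1.1 45 0 0.5" --pt "0 0 0 1.2 49 0 0.5" --pt "0 0 0 1.3 52.8 0 0.5" --pt "0 0 0 1.3 52.8 0 0.5"

```text
time: 6.1
position: [0.538, 0.268, 0.1759]
tool_rot: [-0.349, -3.118, -0.002]
ft_force: [0.3, -0.3, -0.3]
grip_width: 0.657
grip_force: 15.0
```

carry_out --pt "0 0 0 0 0 -4 0.5" --pt "0 0 0 0 0 -8 0.5" --pt "0 0 0 0 0 -12 0.5" --pt "0 0 0 0 0 -14.5 0.5" --pt "0 0 0 0 0 -15.8 0.5" --pt "0 0 0 0 0 -16.2 0.5" --pt "0 0 0 0 0 -16.2 0.5" --pt "0 0 0 0 0 -16.2 0.5"

```text
time: 6.9
position: [0.5421, 0.261, 0.018]
tool_rot: [0.365, 3.118, 0.003]
ft_force: [0.7, 0.5, -1.2]
grip_width: 0.659
grip_force: 15.0
```

carry_out --pt "0 0 0 0 0 -0.4 0.5" --pt "0 0 0 0 0 -0.5 0.5" --pt "0 0 0 0 0 -0.5 0.5"

```text
time: 7.2
position: [0.541, 0.2606, 0.0118]
tool_rot: [0.365, 3.12, 0.001]
ft_force: [-1.2, -1.0, -1.0]
grip_width: 0.66
grip_force: 15.0
```

carry_out --pt "0 0 0 0 0 -0.1 0.5" --pt "0 0 0 0 0 -0.1 0.5" --pt "0 0 0 0 0 -0.1 0.95" --pt "0 0 0 0 0 -0.1 0.95" --pt "0 0 0 0 0 -0.1 0.95" --pt "0 0 0 0 0 -0.1 0.95" --pt "0 0 0 0 0 -0.1 0.95"

```text
time: 7.9
position: [0.541, 0.2605, 0.0106]
tool_rot: [0.365, 3.12, 0.0]
ft_force: [0.4, -0.9, -0.3]
grip_width: 0.936
grip_force: 0.0
```

carry_out --pt "0 0 0 0 0 2 0.95" --pt "0 0 0 0 0 5 0.95" --pt "0 0 0 0 0 10 0.95" --pt "0 0 0 0 0 15 0.95" --pt "0 0 0 0 0 18 1" --pt "0 0 0 0 0 18 1" --pt "0 0 0 0 0 18 1"

```text
time: 8.6
position: [0.5412, 0.2606, 0.1912]
tool_rot: [0.365, 3.119, 0.002]
ft_force: [-0.1, 0.2, -1.4]
grip_width: 0.996
grip_force: 0.0
```

```bash
python3 - <<'E'
from h import *
s=grab('side');a=cv2.resize(s['pixels'][90:300,190:440,::-1],None,fx=3,fy=3,interpolation=cv2.INTER_CUBIC)[:600]
cv2.imwrite('pics/r1.png',a);
from scipy.spatial.transform import Rotation as R
st=ctrl.get_state();print(st['position'],R.from_rotvec(st['tool_rot']).as_matrix().round(3),st['joint_positions'].round(2))
R0=R.from_rotvec(st['tool_rot'])
az=np.radians(8.4);P=np.radians(15)
cz=np.array([np.cos(az)*np.cos(P),np.sin(az)*np.cos(P),-np.sin(P)]);y=np.array([-np.sin(az),np.cos(az),0])
f=np.array([np.cos(az),np.sin(az),0])
for b in(35,40):
    b=np.radians(b);z=f*np.sin(b)+np.array([0,0,-np.cos(b)])
    R1=R.from_matrix(np.c_[np.cross(y,z),y,z]);print('turn1',(R1*R0.inv()).as_rotvec(degrees=True))
    for d in(.028,.032):
        c=np.array([.600,.0095,.062])-(.04-d)*cz; print('d',d,'grasp',c.round(4),'tcp',(c+.019*z).round(4))
    g=np.radians(75)-b
    for faz in(-27,-10,8.4):
        a=np.radians(faz);z2=np.array([np.cos(a)*np.sin(g),np.sin(a)*np.sin(g),-np.cos(g)]);y2=np.array([-np.sin(a),np.cos(a),0])
        R2=R.from_matrix(np.c_[np.cross(y2,z2),y2,z2]);T=R2*R1.inv()
        print('faz',faz,'turn2',T.as_rotvec(degrees=True).round(2),'cupz',T.apply(cz).round(4))
        for d in(.028,.032):print('  d',d,'tcp with rim at 12mm',(np.array([.529,-.2705,.012+.08-d])+.019*z2).round(4))
E
```

```text
[0.54042318 0.26028942 0.18978604] [[-0.973  0.231 -0.001]
 [ 0.231  0.973 -0.   ]
 [ 0.001 -0.001 -1.   ]] [-0.78  0.24  0.33  1.64 -0.08  1.28  0.91]
turn1 [ -1.48184593 -35.22950831  21.05998277]
d 0.028 grasp [0.5885 0.0078 0.0651] tcp [0.5993 0.0094 0.0495]
d 0.032 grasp [0.5924 0.0084 0.0641] tcp [0.6031 0.01   0.0485]
faz -27 turn2 [ -0.82  -5.01 -35.38] cupz [ 0.8775 -0.4471 -0.1736]
  d 0.028 tcp with rim at 12mm [ 0.5399 -0.276   0.0494]
  d 0.032 tcp with rim at 12mm [ 0.5399 -0.276   0.0454]
faz -10 turn2 [ -0.07  -5.02 -18.39] cupz [ 0.9698 -0.171  -0.1736]
  d 0.028 tcp with rim at 12mm [ 0.541  -0.2726  0.0494]
  d 0.032 tcp with rim at 12mm [ 0.541  -0.2726  0.0454]
faz 8.4 turn2 [ 0.73 -4.95 -0.  ] cupz [ 0.9742  0.1439 -0.1736]
  d 0.028 tcp with rim at 12mm [ 0.5411 -0.2687  0.0494]
  d 0.032 tcp with rim at 12mm [ 0.5411 -0.2687  0.0454]
turn1 [ -1.69861585 -40.25232875  20.85041335]
d 0.028 grasp [0.5885 0.0078 0.0651] tcp [0.6006 0.0096 0.0506]
d 0.032 grasp [0.5924 0.0084 0.0641] tcp [0.6044 0.0102 0.0495]
faz -27 turn2 [  0.82   5.01 -35.38] cupz [ 0.8373 -0.4266 -0.342 ]
  d 0.028 tcp with rim at 12mm [ 0.5387 -0.2754  0.0484]
  d 0.032 tcp with rim at 12mm [ 0.5387 -0.2754  0.0444]
faz -10 turn2 [  0.07   5.02 -18.39] cupz [ 0.9254 -0.1632 -0.342 ]
  d 0.028 tcp with rim at 12mm [ 0.5397 -0.2724  0.0484]
  d 0.032 tcp with rim at 12mm [ 0.5397 -0.2724  0.0444]
faz 8.4 turn2 [-0.73  4.95 -0.  ] cupz [ 0.9296  0.1373 -0.342 ]
  d 0.028 tcp with rim at 12mm [ 0.5398 -0.2689  0.0484]
  d 0.032 tcp with rim at 12mm [ 0.5398 -0.2689  0.0444]
```

View pics/r1.png

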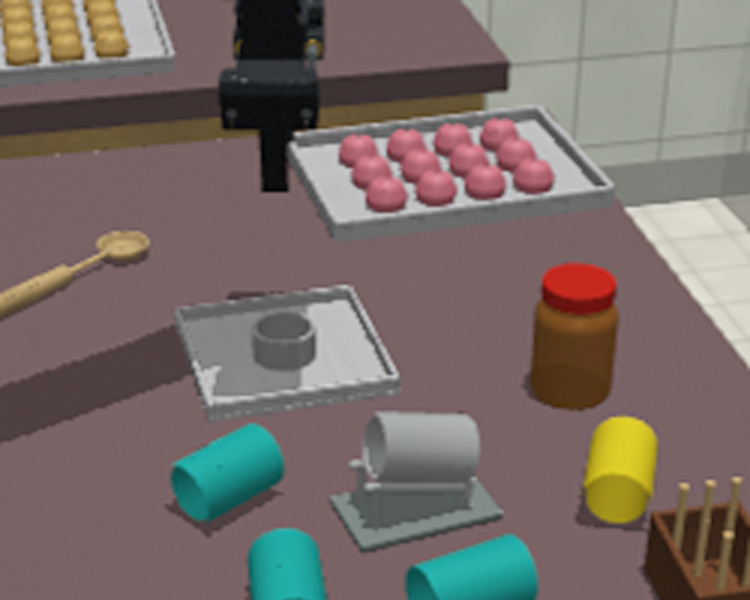

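The ring lies flat in the tray, at crop (283,340). Next I'll work out the cup moves: grasp at 30° tilt, pitch to tool-down, yaw half round, then pitch outward so the mouth points down.

```bash
cat > plan.py <<'E'
from h import *
from scipy.spatial.transform import Rotation as R
az,P,b,d=np.radians(8.4),np.radians(15),np.radians(30),.034
cz=np.array([np.cos(az)*np.cos(P),np.sin(az)*np.cos(P),-np.sin(P)]);y=np.array([-np.sin(az),np.cos(az),0]);f=np.array([np.cos(az),np.sin(az),0])
def pose(y,z): return R.from_matrix(np.c_[np.cross(y,z),y,z])
z=f*np.sin(b)+np.array([0,0,-np.cos(b)]);R1=pose(y,z)
g=np.array([.600,.0095,.062])-(.04-d)*cz;tcp1=g+.019*z
RA=R.from_rotvec(y*b)*R1
a=np.radians(-27);yawR=R.from_euler('z',-(90+8.4+90+27),degrees=True)
RB=yawR*RA
G=np.radians(45);y2=RB.as_matrix()[:,1];R2=R.from_rotvec(y2*G)*RB;z2=R2.as_matrix()[:,2]
seat=np.array([.529,-.2705,.012]);tcp2=seat+[0,0,.08-d]+.019*z2
E
python3 - <<'E'
from plan import *
st=ctrl.get_state();R0=R.from_rotvec(st['tool_rot'])
print('turn1',(R1*R0.inv()).as_rotvec(degrees=True).round(1),'tcp1',tcp1.round(4))
print('A',(y*np.degrees(b)).round(1),'RA z',RA.as_matrix()[:,2].round(3));print('pitch',(y2*45).round(2),'z2',z2.round(3),'tcp2',tcp2.round(4))
print('cupz end',(R2*R1.inv()).apply(cz).round(3))
E
```

```text
turn1 [ -1.3 -30.2  21.2] tcp1 [0.6037 0.01   0.0471]
A [-4.4 29.7  0. ] RA z [-0. -0. -1.]
pitch [-20.43 -40.1    0.  ] z2 [ 0.63  -0.321 -0.707] tcp2 [ 0.541  -0.2766  0.0446]
cupz end [-0.  0. -1.]
```

carry_out --pt "0 0 0 1 -5 0 1" --pt "0 0 0 2 -10 0 1" --pt "0 0 0 4 -15 0 1" --pt "-0.3 -7.5 5.3 5 -20 0 1" --pt "-0.6 -15 10.6 6.3 -25 0 1" --pt "-1 -22.5 15.9 6.3 -25 -1 1" --pt "-1.3 -30.2 21.2 6.3 -25 -3 1" --pt "-1.3 -30.2 21.2 6.3 -25 -3 1" --pt "-1.3 -30.2 21.2 6.3 -25 -3 1" --pt "-1.3 -30.2 21.2 6.3 -25 -3 1" --pt "-1.3 -30.2 21.2 6.3 -25 -3 1" --squeeze 30

```text
time: 9.75
position: [0.6054, 0.011, 0.1617]
tool_rot: [-0.191, 2.61, 0.051]
ft_force: [0.1, 0.2, -1.5]
grip_width: 0.999
grip_force: 0.0
```

```bash
python3 - <<'E'
from plan import *
st=ctrl.get_state();Rc=R.from_rotvec(st['tool_rot']);print(st['position'],(tcp1-st['position'])*100,(R1*Rc.inv()).as_rotvec(degrees=True).round(2),st['joint_positions'].round(2))
E
```

```text
[0.60543033 0.01096649 0.16167764] [ -0.17656223  -0.09253318 -11.45792066] [0.   0.12 0.01] [-0.53 -0.1   0.48  2.14 -0.02  0.57  1.69]
```

carry_out --pt "0 0 0 -0.2 -0.1 -4 1" --pt "0 0 0 -0.2 -0.1 -7 1" --pt "0 0 0 -0.2 -0.1 -9.5 1" --pt "0 0 0 -0.2 -0.1 -11.4 1" --pt "0 0 0 -0.2 -0.1 -11.4 1" --pt "0 0 0 -0.2 -0.1 -11.4 1"

```text
time: 10.35
position: [0.6031, 0.0097, 0.0472]
tool_rot: [-0.192, 2.611, 0.051]
ft_force: [0.3, 1.0, -0.0]
grip_width: 1.0
grip_force: 0.0
```

carry_out --pt "0 0 0 0 0 0 0.4" --pt "0 0 0 0 0 0 0.4" --pt "0 0 0 0 0 0 0.4" --pt "0 0 0 0 0 0 0.4" --pt "0 0 0 0 0 0 0.4" --pt "0 0 0 0 0 0 0.4" --pt "0 0 0 0 0 0 0.4" --pt "0 0 0 0 0 0 0.4"

```text
time: 11.15
position: [0.6022, 0.0105, 0.047]
tool_rot: [-0.192, 2.61, 0.053]
ft_force: [-2.5, 3.5, 6.1]
grip_width: 0.618
grip_force: 30.0
```

carry_out --pt "0 0 0 0 0 2 0.4" --pt "0 0 0 0 0 5 0.4" --pt "0 0 0 0 0 9 0.4" --pt "0 0 0 0 0 13 0.4" --pt "-1.1 7.5 0 0 0 17 0.4" --pt "-2.2 15 0 0 0 20 0.4" --pt "-3.3 22.3 0 0 0 20 0.4" --pt "-4.4 29.7 0 0 0 20 0.4" --pt "-4.4 29.7 0 0 0 20 0.4" --pt "-4.4 29.7 0 0 0 20 0.4"

```text
time: 12.15
position: [0.602, 0.0085, 0.2442]
tool_rot: [0.227, -3.131, 0.005]
ft_force: [0.3, -1.0, -1.3]
grip_width: 0.618
grip_force: 30.0
```

```bash
python3 - <<'E'
from plan import *
s=grab('side');t=grab('top')
st=ctrl.get_state();p=np.array(st['position'])
def c(d,w):
    u,v=proj(d,p).astype(int);v=max(v,70);return cv2.resize(d['pixels'][v-60:v+60,u-60:u+60,::-1],(390,390),interpolation=cv2.INTER_CUBIC)
cv2.imwrite('pics/c1.png',np.hstack([c(s,0),c(t,0)]));print(p,R.from_rotvec(st['tool_rot']).as_matrix().round(3),st['joint_positions'].round(2))
E
```

```text
[0.60113275 0.00814329 0.24629381] [[-0.99  -0.144  0.001]
 [-0.144  0.99  -0.   ]
 [-0.001 -0.    -1.   ]] [-0.55  0.22  0.58  1.56 -0.12  1.39  1.76]
```

View pics/c1.png

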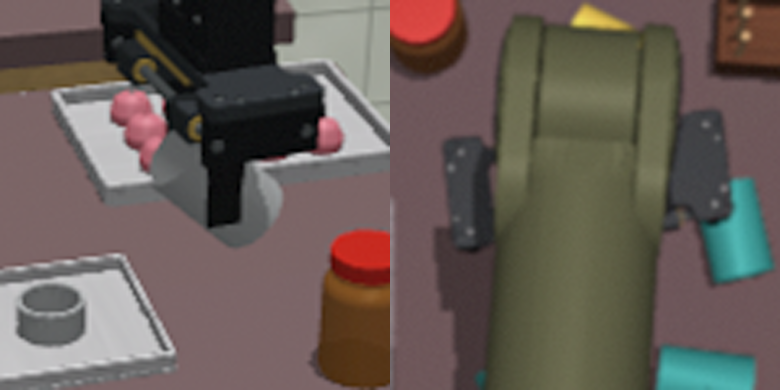

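carry_out --pt "0 0 -8.5 -0.5 -2.4 0 0.4" --pt "0 0 -17 -1 -4.8 0 0.4" --pt "0 0 -25.5 -1.5 -7.2 0 0.4" --pt "0 0 -34 -2 -9.6 0 0.4" --pt "0 0 -42.5 -2.5 -12 0 0.4" --pt "0 0 -51 -3 -14.4 0 0.4" --pt "0 0 -59.5 -3.5 -16.8 0 0.4" --pt "0 0 -68 -4 -19.2 0 0.4" --pt "0 0 -76.5 -4.5 -21.6 0 0.4" --pt "0 0 -85 -5 -24 0 0.4" --pt "0 0 -93.5 -5.5 -26.4 0 0.4" --pt "0 0 -102 -6 -28.5 0 0.4"

```text
time: 13.45
position: [0.5402, -0.2771, 0.2477]
tool_rot: [2.299, 2.14, 0.006]
ft_force: [0.2, -0.1, -0.9]
grip_width: 0.618
grip_force: 30.0
```

carry_out --pt "0 0 -8.5 0 0 0 0.4" --pt "0 0 -17 0 0 0 0.4" --pt "0 0 -25.5 0 0 0 0.4" --pt "0 0 -34 0 0 0 0.4" --pt "0 0 -42.5 0 0 0 0.4" --pt "0 0 -51 0 0 0 0.4" --pt "0 0 -59.5 0 0 0 0.4" --pt "0 0 -68 0 0 0 0.4" --pt "0 0 -76.5 0 0 0 0.4" --pt "0 0 -85 0 0 0 0.4" --pt "0 0 -93.5 0 0 0 0.4" --pt "0 0 -102 0 0 0 0.4"

```text
time: 14.65
position: [0.5407, -0.2757, 0.2472]
tool_rot: [-3.107, 0.439, -0.004]
ft_force: [0.0, -0.4, -1.2]
grip_width: 0.618
grip_force: 30.0
```

carry_out --pt "0 0 -6 0 0 0 0.4" --pt "0 0 -11.4 0 0 0 0.4" --pt "0 0 -11.4 0 0 0 0.4" --pt "0 0 -11.4 0 0 0 0.4"

```text
time: 15.05
position: [0.5412, -0.2756, 0.2471]
tool_rot: [-3.052, 0.731, -0.002]
ft_force: [0.6, -0.5, -1.7]
grip_width: 0.62
grip_force: 30.0
```

```bash
python3 - <<'E'
from plan import *
st=ctrl.get_state();Rc=R.from_rotvec(st['tool_rot']);print(st['position'],(RB*Rc.inv()).as_rotvec(degrees=True).round(2),'to R2',(R2*Rc.inv()).as_rotvec(degrees=True).round(2),(tcp2-st['position'])*100,st['joint_positions'].round(2),st['grip_width'])
E
```

```text
[ 0.54117023 -0.27561803  0.2470671 ] [-0.16  0.11 -0.04] to R2 [-20.56 -39.99  -0.12] [-1.99536238e-02 -9.81343083e-02 -2.02502125e+01] [-0.49  0.41  1.21  1.56 -0.39  1.44 -1.3 ] 0.6202709856373606
```

carry_out --pt "-3.4 -6.7 0 0 0 0 0.4" --pt "-6.8 -13.3 0 0 0 0 0.4" --pt "-10.2 -20 0 0 0 0 0.4" --pt "-13.6 -26.6 0 0 0 0 0.4" --pt "-17 -33.3 0 0 0 0 0.4" --pt "-20.5 -40 0 0 0 0 0.4" --pt "-20.5 -40 0 0 0 0 0.4" --pt "-20.5 -40 0 0 0 0 0.4" --pt "-20.5 -40 0 0 0 0 0.4"

```text
time: 15.95
position: [0.5413, -0.2755, 0.2468]
tool_rot: [2.67, -0.639, 1.107]
ft_force: [0.3, 0.8, -1.1]
grip_width: 0.616
grip_force: 30.0
```

```bash
python3 - <<'E'
from plan import *
s=grab('side');t=grab('top')
st=ctrl.get_state();p=np.array(st['position']);Rc=R.from_rotvec(st['tool_rot'])
def c(d):
    u,v=proj(d,p).astype(int);return cv2.resize(d['pixels'][v-60:v+60,u-60:u+60,::-1],(390,390),interpolation=cv2.INTER_CUBIC),(u,v)
a,b=c(s),c(t);cv2.imwrite('pics/c2.png',np.hstack([a[0],b[0]]));print(a[1],b[1],p,'to R2',(R2*Rc.inv()).as_rotvec(degrees=True).round(2),(tcp2-p)*100,st['joint_positions'].round(2))
E
```

```text
(np.int64(335), np.int64(249)) (np.int64(435), np.int64(239)) [ 0.53732023 -0.27814636  0.24341984] to R2 [ 0.08 -0.41  0.39] [  0.36504656   0.15469867 -19.8854865 ] [ 0.16 -0.3   0.2   2.25  0.32  0.43 -1.91]
```

View pics/c2.png

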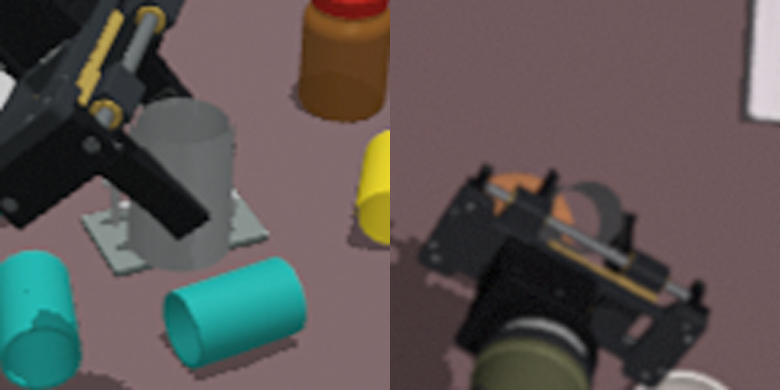

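```bash
python3 - <<'E'
from plan import *
s=grab('side');t=grab('top')
st=ctrl.get_state();p=np.array(st['position']);Rc=R.from_rotvec(st['tool_rot']);z=Rc.as_matrix()[:,2]
g=p-.019*z
for e,n in((.034,'bottom(up) end'),(-.046,'low end')):
    q=g+[0,0,e];print(n,q.round(4),proj(t,q).round(1),proj(s,q).round(1))
    # expected circle
a=s['pixels'][200:260,305:365,::-1];u,v=435-30,215
b=t['pixels'][v-10:v+50,u:u+60,::-1]
x=np.hstack([cv2.resize(i,(400,400),interpolation=cv2.INTER_CUBIC) for i in(a,b)]);cv2.imwrite('pics/c3.png',x)
q=g+[0,0,.034]
for d in(t,s):
  u,v=proj(d,q).astype(int);print(d['pixels'][v-2:v+3:2,u-8:u+9:2].tolist())
print(st['joint_positions'].round(3),st['position'],st['time'])
E
```

```text
bottom(up) end [ 0.5287 -0.2711  0.2941] [437.1 241.9] [330.2 223.1]
low end [ 0.5287 -0.2711  0.2141] [429.5 244.3] [329.4 262. ]
[[[115, 90, 91], [113, 89, 92], [114, 89, 92], [103, 83, 86], [76, 69, 71], [63, 61, 64], [65, 64, 66], [64, 62, 63], [79, 70, 72]], [[132, 96, 86], [111, 89, 93], [113, 89, 92], [113, 89, 91], [102, 83, 85], [72, 66, 68], [66, 65, 67], [64, 62, 64], [67, 64, 65]], [[161, 109, 81], [113, 89, 92], [112, 91, 92], [113, 90, 93], [113, 90, 92], [86, 74, 77], [63, 62, 64], [65, 63, 65], [66, 64, 65]]]
[[[28, 29, 31], [21, 21, 22], [46, 47, 48], [58, 59, 59], [47, 49, 50], [70, 61, 62], [132, 108, 109], [130, 106, 109], [130, 107, 109]], [[95, 96, 97], [97, 99, 99], [96, 98, 98], [96, 98, 98], [97, 98, 99], [100, 102, 103], [97, 98, 99], [105, 101, 101], [118, 103, 105]], [[96, 98, 99], [95, 96, 97], [94, 97, 96], [96, 97, 97], [97, 99, 99], [96, 98, 98], [95, 97, 98], [97, 99, 99], [93, 95, 96]]]
[ 0.146 -0.301  0.213  2.24   0.325  0.431 -1.911] [ 0.5405785  -0.27729627  0.24668051] 16.15
```

View pics/c3.png

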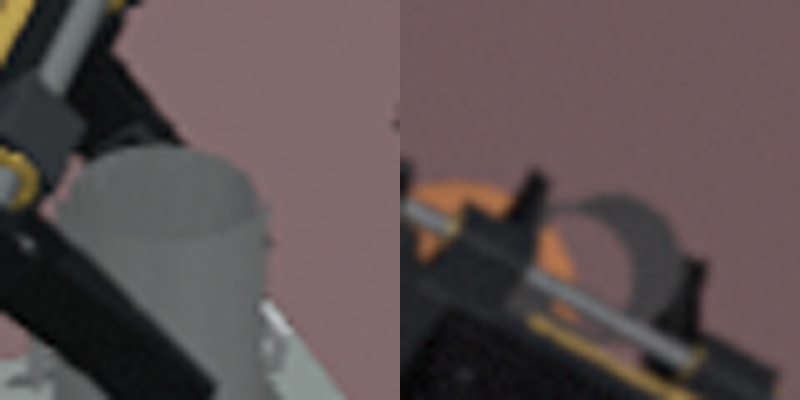

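The gripped end shows no drawn bottom: the orange base is visible through it at crop (560,270). So the picture can't tell which end is the mouth. I'll follow the rest's slope and probe gently: a closed lower end would touch the peg tip at TCP z≈0.10.

carry_out --pt "0 0 0 0 0 -3 0.4" --pt "0 0 0 0 0 -6 0.4" --pt "0 0 0 0 0 -9 0.4" --pt "0 0 0 0 0 -11 0.4" --pt "0 0 0 0 0 -13 0.4" --pt "0 0 0 0 0 -13 0.4" --pt "0 0 0 0 0 -13 0.4"

```text
time: 16.85
position: [0.5436, -0.2744, 0.1171]
tool_rot: [2.673, -0.637, 1.105]
ft_force: [0.6, -0.1, -0.8]
grip_width: 0.616
grip_force: 30.0
```

```bash
cat > chk.py <<'E'
from plan import *
s=grab('side');t=grab('top')
st=ctrl.get_state();p=np.array(st['position']);Rc=R.from_rotvec(st['tool_rot']);z=Rc.as_matrix()[:,2];g=p-.019*z
print('to R2',(R2*Rc.inv()).as_rotvec(degrees=True).round(2),'cm',((tcp2-p)*100).round(2),st['joint_positions'].round(2),'axis xy',g[:2].round(4),'rim z',(g[2]-.046).round(4),st['ft_force'].round(2),st['grip_width'],st['time'])
E
cat > look.py <<'E'
from chk import *
a=s['pixels'][290:370,285:385,::-1];b=t['pixels'][210:290,370:470,::-1]
cv2.imwrite('pics/c4.png',np.hstack([cv2.resize(i,(400,320),interpolation=cv2.INTER_CUBIC) for i in(a,b)]))
E
python3 look.py
```

```text
to R2 [ 0.07  0.02 -0.12] cm [-0.31 -0.21 -7.37] [ 0.26 -0.09  0.13  2.38  0.77  0.1  -2.39] axis xy [ 0.5321 -0.2684] rim z 0.0857 [ 0.34  0.11 -1.3 ] 0.6209675487540071 16.95
```

View pics/c4.png

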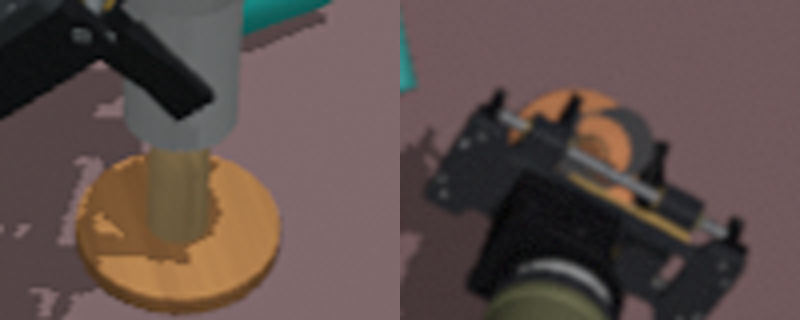

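The open-looking lower end hangs above the peg (cup centre at crop x 182, peg 179). Joint 6 is close to its limit with the tool pointing straight outward, so I'll yaw the hand about the cup's axis, which is allowed, to free the arm.

carry_out --pt "0 0 8 0 0.1 2 0.4" --pt "0 0 16 0 0.3 2 0.4" --pt "0 0 24 0 0.5 2 0.4" --pt "0 0 32 0 0.7 2 0.4" --pt "0 0 40 0 0.9 2 0.4" --pt "0 0 48 0 1.1 2 0.4" --pt "0 0 57 0 1.3 2 0.4" --pt "0 0 57 0 1.3 2 0.4" --pt "0 0 57 0 1.3 2 0.4" --pt "0 0 57 0 1.3 2 0.4"

```text
time: 17.95
position: [0.5342, -0.2616, 0.128]
tool_rot: [-2.92, -0.11, -1.105]
ft_force: [-0.4, 1.1, -2.6]
grip_width: 0.615
grip_force: 30.0
```

```bash
sed -i "s/^G=.*/&\nQ=R.from_euler('z',57,degrees=True);R2=Q*R2;z2=R2.as_matrix()[:,2]/; s/^seat=/seat=/" plan.py; python3 chk.py
```

```text
to R2 [ 1.81 -3.43 26.3 ] cm [ 0.65  0.14 -8.3 ] [-0.54 -0.14  1.21  2.27 -0.76  0.49 -0.19] axis xy [ 0.5216 -0.2658] rim z 0.0958 [ 1.88 -1.42 -1.21] 0.6178979612916525 18.05
```

carry_out --pt "0 0 0 0 0 1 0.4" --pt "0 0 0 0 0 1 0.4" --pt "0 0 0 0 0 1 0.4" --pt "0 0 0 0 0 1 0.4"

```text
time: 18.45
position: [0.5327, -0.2627, 0.1359]
tool_rot: [-2.926, -0.102, -1.099]
ft_force: [-0.5, 0.2, -1.5]
grip_width: 0.619
grip_force: 30.0
```

```bash
python3 chk.py
```

```text
to R2 [ 1.67 -3.57 26.22] cm [ 0.81 -0.11 -9.11] [-0.49 -0.17  1.15  2.26 -0.7   0.5  -0.26] axis xy [ 0.52   -0.2634] rim z 0.104 [-0.75 -0.57 -1.24] 0.6161613678080741 18.55
```

```bash
cat > lev.py <<'E'
from chk import *
# current cup axis estimate: cup z in tool frame fixed by grasp
c=(Rc*R1.inv()).apply(cz); ax=np.cross(c,[0,0,-1]);print('level turn',(np.degrees(np.arcsin(np.linalg.norm(ax)))*ax/np.linalg.norm(ax)).round(2))
L=R.from_rotvec(np.arcsin(np.linalg.norm(ax))*ax/np.linalg.norm(ax));zl=L.apply(z);zz=(L*Rc).as_matrix()[:,2]
T=seat+[0,0,.08-d]+.019*zz;print('faz',np.degrees(np.arctan2(zz[1],zz[0])).round(1),'shift to seat cm',((T-p)*100).round(2))
E
python3 lev.py
```

```text
to R2 [ 1.69 -3.58 26.22] cm [ 0.81 -0.09 -9.11] [-0.49 -0.17  1.15  2.26 -0.7   0.5  -0.26] axis xy [ 0.5201 -0.2635] rim z 0.104 [-0.7  -0.56 -1.2 ] 0.6172737137535861 18.65
level turn [ 0.83 -3.84  0.  ]
faz 3.8 shift to seat cm [ 0.99 -0.68 -9.11]
```

carry_out --pt "0.8 -3.8 0 0.5 -0.4 0 0.4" --pt "0.8 -3.8 0 1 -0.7 0 0.4" --pt "0.8 -3.8 0 1 -0.7 0 0.4" --pt "0.8 -3.8 0 1 -0.7 0 0.4"

```text
time: 19.05
position: [0.5424, -0.2702, 0.1355]
tool_rot: [-2.88, -0.096, -1.19]
ft_force: [0.1, -0.6, -1.8]
grip_width: 0.614
grip_force: 30.0
```

```bash
python3 lev.py
```

```text
to R2 [ 0.07 -0.03 26.2 ] cm [-0.2   0.61 -9.13] [-0.51 -0.1   1.23  2.27 -1.    0.54  0.03] axis xy [ 0.5292 -0.2707] rim z 0.1034 [ 0.51  0.21 -0.92] 0.6190025319844625 19.15
level turn [ 0.06 -0.04  0.  ]
faz 3.8 shift to seat cm [-0.02  0.02 -9.13]
```

carry_out --pt "0 0 0 0 0 -1.5 0.4" --pt "0 0 0 0 0 -3 0.4" --pt "0 0 0 0 0 -3 0.4" --pt "0 0 0 0 0 -3 0.4"

```text
time: 19.55
position: [0.5422, -0.2702, 0.1056]
tool_rot: [-2.88, -0.095, -1.189]
ft_force: [0.4, -0.9, -1.0]
grip_width: 0.616
grip_force: 30.0
```

```bash
python3 lev.py
```

```text
to R2 [ 0.03  0.06 26.23] cm [-0.24  0.66 -6.24] [-0.45  0.08  1.23  2.29 -1.3   0.65  0.28] axis xy [ 0.5296 -0.2712] rim z 0.0744 [ 0.65  0.15 -1.18] 0.6146508623618024 19.65
level turn [0.04 0.05 0.  ]
faz 3.8 shift to seat cm [-0.06  0.07 -6.24]
```

carry_out --pt "0 0 0 0 0 -0.7 0.4" --pt "0 0 0 0 0 -1.4 0.4" --pt "0 0 0 0 0 -2 0.4" --pt "0 0 0 0 0 -2 0.4"

```text
time: 20.05
position: [0.5427, -0.2698, 0.0862]
tool_rot: [-2.878, -0.096, -1.192]
ft_force: [-0.3, -0.2, -1.1]
grip_width: 0.613
grip_force: 30.0
```

```bash
python3 lev.py
```

```text
to R2 [2.000e-02 6.000e-02 2.623e+01] cm [-0.24  0.64 -4.23] [-0.39  0.18  1.19  2.3  -1.44  0.71  0.39] axis xy [ 0.5296 -0.2711] rim z 0.0543 [-0.1   0.51 -1.12] 0.6170469301737249 20.15
level turn [0.03 0.05 0.  ]
faz 3.8 shift to seat cm [-0.06  0.06 -4.23]
```

The rim is 13 mm below the peg tip with no contact force, so the mouth is indeed down.

carry_out --pt "0 0 0 0 0 -0.7 0.4" --pt "0 0 0 0 0 -1.4 0.4" --pt "0 0 0 0 0 -2 0.4" --pt "0 0 0 0 0 -2 0.4"

```text
time: 20.55
position: [0.5427, -0.2699, 0.0661]
tool_rot: [-2.878, -0.095, -1.192]
ft_force: [0.2, -0.5, -0.0]
grip_width: 0.618
grip_force: 30.0
```

```bash
python3 lev.py
```

```text
to R2 [ 0.03  0.05 26.24] cm [-0.23  0.66 -2.22] [-0.3   0.25  1.1   2.31 -1.53  0.74  0.47] axis xy [ 0.5296 -0.2712] rim z 0.0342 [ 0.12 -1.14 -1.48] 0.6186737267983611 20.65
level turn [0.04 0.04 0.  ]
faz 3.8 shift to seat cm [-0.06  0.07 -2.22]
```

carry_out --pt "0 0 0 0 0 -0.6 0.4" --pt "0 0 0 0 0 -1.2 0.4" --pt "0 0 0 0 0 -1.7 0.4" --pt "0 0 0 0 0 -1.7 0.4" --pt "0 0 0 0 0 -1.7 0.4"

```text
time: 21.15
position: [0.5426, -0.2712, 0.0498]
tool_rot: [-2.879, -0.093, -1.194]
ft_force: [-0.1, -0.4, -0.3]
grip_width: 0.619
grip_force: 30.0
```

```bash
python3 lev.py
```

```text
to R2 [ 0.08  0.03 26.27] cm [-0.21  0.7  -0.5 ] [ 0.02  0.22  0.76  2.31 -1.55  0.67  0.53] axis xy [ 0.5294 -0.2716] rim z 0.017 [-0.05  0.01 -1.52] 0.6202435622544268 21.25
level turn [0.09 0.01 0.  ]
faz 3.7 shift to seat cm [-0.04  0.11 -0.5 ]
```

Reached; 5 mm to go. I'll lower in small steps and watch the force.

carry_out --pt "0 0 0 0 0 -0.2 0.4" --pt "0 0 0 0 0 -0.4 0.4" --pt "0 0 0 0 0 -0.4 0.4" --pt "0 0 0 0 0 -0.4 0.4"

```text
time: 21.65
position: [0.5439, -0.2702, 0.0465]
tool_rot: [-2.877, -0.096, -1.196]
ft_force: [-2.1, 1.1, 6.1]
grip_width: 0.619
grip_force: 30.0
```

carry_out --pt "0 0 0 0 0 -0.1 0.4" --pt "0 0 0 0 0 -0.1 0.4"

```text
time: 21.85
position: [0.544, -0.2702, 0.0465]
tool_rot: [-2.875, -0.096, -1.198]
ft_force: [-7.5, 2.5, 14.1]
grip_width: 0.618
grip_force: 30.0
```

carry_out --pt "0 0 0 0 0 0.15 0.4" --pt "0 0 0 0 0 0.15 0.4" --pt "0 0 0 0 0 0.15 1" --pt "0 0 0 0 0 0.15 1" --pt "0 0 0 0 0 0.15 1" --pt "0 0 0 0 0 0.15 1" --pt "0 0 0 0 0 0.15 1" --pt "0 0 0 0 0 0.15 1"

```text
time: 22.65
position: [0.5425, -0.27, 0.0452]
tool_rot: [-2.879, -0.095, -1.191]
ft_force: [0.2, 0.1, 0.0]
grip_width: 0.983
grip_force: 0.0
```

carry_out --pt "0 0 0 -1.4 -0.1 1.4 1" --pt "0 0 0 -2.8 -0.2 2.8 1" --pt "0 0 0 -4.2 -0.3 4.2 1" --pt "0 0 0 -6 -0.4 6 1" --pt "0 0 0 -8 -0.5 9 1" --pt "0 0 0 -10 -0.6 12 1" --pt "0 0 0 -10 -0.6 12 1" --pt "0 0 0 -10 -0.6 12 1"

```text
time: 23.45
position: [0.4428, -0.2765, 0.1666]
tool_rot: [-2.878, -0.095, -1.196]
ft_force: [0.4, 0.2, 0.9]
grip_width: 0.998
grip_force: 0.0
```

```bash
python3 - <<'E'
from plan import *
s=grab('side');t=grab('top')
st=ctrl.get_state();print(st['position'],st['ft_force'],st['joint_positions'].round(2))
# grey cup in side view
h=cv2.cvtColor(s['pixels'],cv2.COLOR_RGB2HSV);m=cv2.inRange(h,(0,0,75),(180,28,230));m[:280]=0;m[375:]=0;m[:,:300]=0;m[:,365:]=0
c=max(cv2.findContours(m,cv2.RETR_EXTERNAL,cv2.CHAIN_APPROX_NONE)[0],key=cv2.contourArea);print('side cup',cv2.boundingRect(c),cv2.minAreaRect(c))
for zz in(.012,.092):
  q=[proj(s,[.529+.027*np.cos(k),-.2705+.027*np.sin(k),zz]) for k in np.linspace(0,6.28,60)];print('expected',zz,np.min(q,0).round(1),np.max(q,0).round(1))
h=cv2.cvtColor(t['pixels'],cv2.COLOR_RGB2HSV)[225:275,390:445];
print('grey px top',[np.round(v.mean(),1) for v in np.nonzero(cv2.inRange(h,(0,0,40),(180,35,255)))])
E
```

```text
[ 0.44253835 -0.2753022   0.1642577 ] [ 0.16718716 -0.76208416 -0.58312091] [ 0.27 -0.26  0.61  2.35 -0.81  0.68 -0.03]
side cup (315, 309, 29, 47) ((329.0, 332.0), (46.0, 28.0), 90.0)
expected 0.012 [313.8 335.1] [341.7 355.5]
expected 0.092 [313.8 304.6] [343.  324.5]
grey px top [np.float64(24.1), np.float64(26.2)]
```

```bash
python3 -c "from bench import ctrl;print(ctrl.close_job())"
```

```text
the job is handed in; nothing more can be done
None
```

The ring lies flat in the tray, the cup stands mouth down over the peg with its rim on the wooden base, both are released, and I handed the job in at about 23.5 s; no verdict came back.

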